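# Scan the round bangle box at the dressing table

### The arm

A 7-joint arm with a two-finger parallel gripper is mounted at the origin on the work surface. World frame = base frame: x ahead of the robot, y to its left, z up, the work surface at z = 0. Lengths are in mm, angles in rad, forces in N, time in s.
With the tool pointing down it reaches from about 400 to 875 mm from the base axis. Payload 4.4 kg.
Tool frame: the origin (TCP) lies midway between the tips of the shut fingers; the grasp point (between the pads) lies 19 mm behind it; z points along the fingers, y is the line along which they close (so a half turn about z gives the same grasp; the last joint's range is limited). The gripper opens to 85 mm and grips with 20 to 120 N. Pads are 22 mm wide; open, the fingers measure 114 mm over their backs; the gripper's body (76 mm by 85 mm) begins 54 mm behind the grasp point. The pads swing forward as they close: fully open they stand 13 mm farther back than shut.
Start: joints at [-0.066, 0.628, 0.038, 1.517, -0.027, 0.996, -0.02], TCP at [650.014, 0.027, 231.313] pointing down, gripper open.
Joint ranges: [-3.06, 3.06], [-0.37, 2.12], [-1.25, 1.32], [0.18, 2.47], [-1.1, 4.24], [0.23, 1.98], [-2.94, 2.94]. Speed limits (rad/s): [2.57, 2.57, 3.14, 3.14, 3.14, 3.14, 3.14].

### API

Orientations are given as [roll, pitch, yaw] about the fixed x, y, z axes, in that order (R = Rz(yaw) Ry(pitch) Rx(roll)).
In Python, from cell import monitor, cams, ctrl gives the robot as it stands.
- The arm moves only by the tool drive_tool, never from a script. Its argument "motion" is a list of rows, each an object with "fingers": the opening, from 0 (shut) to 1 (fully open); "linear": the shift along the tool's x, y, z in m, a list of three; "twist": the turn about the tool's z in rad. In form: [{"fingers": fingers, "linear": [x, y, z], "twist": twist}, ...]. A call has 1 to 5 rows; each row shifts and turns the commanded pose from where the row before left it, along the tool's axes as they then stand; what a row does not reach is not made up. A row lasts 1/12 s, in which the tool goes at most 41.7 mm and 7.16 degrees, less where a joint would pass 70% of its speed; a pose out of reach is approached as far as the arm can. A call with a gripper value outside its range is refused whole. The fingers move at their own pace and stop on an object; the grip force is fixed at half the most. Time passes only in rows, so rows that do not move let the fingers close. It gives the time, the measured TCP pose, the force, the opening and the grip force at its end, in the units of the state.
- monitor.read_state(): the state, without advancing time (a new reading comes with each control period).
- cams.get_image(name): name is "scene" or "side" or "wrist"; returns a dict with "color" (400x640x3 uint8, blue, green, red), "K" (3x3 intrinsics, pixels), "R" (3x3) and "t" (3): a world point X has camera coordinates R X + t. Camera axes: x right, y down, z forward; pixel columns grow to the right and rows downward; lengths in mm; the calibration is good to about 2 mm. A picture is of the moment at which its call begins. There is no depth.
- ctrl.finish_job(): hands the job in; it is judged then, once.
The state is a dict: "clock": time; "qpos": joint angles; "qd": joint speeds; "tau": joint torques, N m; "eef_pos": TCP position; "tool_rot": TCP orientation; "force": force on the tool from outside, world axes, zero at the start; "torque": the same for the moment, N m; "width": finger opening in mm; "gripper_force": force on a finger pad.
Only numpy, scipy, OpenCV 4.12 (cv2) and the standard library are available. Lean on these libraries where they do the work, as an engineer would, in place of code of your own. Each camera call takes 0.05 s, during which the arm holds its last target. There are 200 camera calls.

### The job

Pick up the barcode scanner by its handle and hold it still, window facing down, about 7 cm above the middle of the label on the round bangle box for two seconds. Do not scan the square box's label, and leave both boxes where they stand. Then lay the scanner gently back on its cork mat the right way up, in the middle and lengthwise along it, and let go.

Things in the scene. Friction and masses are not known exactly. Their poses are not given: they have to be found in the camera images.
- scanner: Barcode scanner, plastic, bridge-shaped, 167 mm long (x -85 to +82), 0.18 kg, loose, upright on the mat. Origin on its underside plane, z up. Grip: level bar along x, 30 wide (y), 28 high, centre 38 above the underside, clear from x -65 to +38, 24 of air below; grasp across y near x = 0 (mass centre). Black head at +x end: x 38 to 82, 64 wide, 0 to 55 high. Small foot at -x end, 34 wide.
- scanner_window (a point): Centre of the window in the underside of the scanner's black head, 60 mm along +x from the scanner's origin, level with its underside. Axes as the scanner's: it looks straight out along -z (down when upright). It reads a label 35 to 115 mm in front of the window, at any yaw.
- mat: The scanner's rest: a flat cork mat 230 mm (x) by 130 mm (y) and 6 mm thick, fixed to the table. Origin at the centre of its underside, on the table (z = 0); z up. The scanner starts on it, lengthwise, its head towards the mat's +x end.
- round_label (a point): Closed cardboard bangle box with a round lid 98 mm in diameter, 50 mm tall, loose on the table (z = 0), 0.3 kg. A white 36 x 56 mm paper label with black bars lies flat in the middle of the lid. This point is the label's centre, 50 mm above the underside of the box; z up.
- square_label (a point): Closed cardboard bangle box with a square lid 98 x 98 mm, 50 mm tall, loose on the table (z = 0), 0.3 kg. A white 36 x 56 mm paper label with black bars lies flat in the middle of the lid. This point is the label's centre, 50 mm above the underside of the box; z up.
Mind the look-alikes: they are no part of the job. What is meant by the scanner is not green or turquoise, and is the smaller of those in its own colour.

How it is judged (in metres and radians):
On the way:
1. scanner held in the fingers, still, within 15 deg of upright, its line of sight within 20 mm each way of the round label's centre and its window 35 to 115 mm above it, for 1 s (x of round_label in the frame of scanner_window between -0.02 and 0.02 m and y of round_label in the frame of scanner_window between -0.02 and 0.02 m and z of round_label in the frame of scanner_window between -0.115 and -0.035 m and angle between scanner_window's own z axis and vertical below 0.26 rad and linear speed of scanner below 0.03 m/s and contact force between the fingers and scanner above 0.5 N), for 1 s.
At the end, for the whole second after the job is handed in: The scanner lies at rest the right way up on the cork mat, let go, its origin within 30 mm each way of the mat's centre and its length within 17 degrees of the mat's (x of scanner in the frame of mat between -0.03 and 0.03 m and y of scanner in the frame of mat between -0.03 and 0.03 m and z of scanner in the frame of mat between 0 and 0.014 m and angle between scanner's own z axis and vertical below 0.12 rad and angle between the x axis of scanner and the x axis of mat, either way round below 0.3 rad and linear speed of scanner below 0.02 m/s); the robot touches nothing.
It fails at once if the scanner is held still over the square box's label as if to scan it (x of square_label in the frame of scanner_window between -0.02 and 0.02 m and y of square_label in the frame of scanner_window between -0.02 and 0.02 m and z of square_label in the frame of scanner_window between -0.115 and -0.035 m and angle between scanner_window's own z axis and vertical below 0.26 rad and linear speed of scanner below 0.03 m/s and contact force between the fingers and scanner above 0.5 N).
It fails at once if a bangle box is shifted by more than 20 mm (distance of any of round_label, square_label from where it was at the start of the episode above 0.02 m).
It fails at once if the scanner is dropped or thrown (moves faster than 0.6 m/s out of the fingers) (contact force between the fingers and scanner below 0.1 N and linear speed of scanner above 0.6 m/s).
It also fails if it takes over 51 s, if anything falls off the work surface, if the arm or the gripper's body presses on something with over 40 N, if the wrist force passes 120 N, or if a joint passes its speed limit or range.

## Working session

There is one attempt and no reset: what is moved stays moved. The work goes in short steps, Python scripts to look and compute and a tool call to move; the robot and the scene stay as the last step left them, time stands still between calls to the robot, and variables do not carry over. Pictures are saved under pics/ and viewed, at most 10 in all, crops included, and the job is handed in when it is done.

Besides the shell and the picture viewer there is one more tool, called after "Request:" as name([rows], argument=value, ...), one row to a line, values as JSON. drive_tool: Moves the arm, as the interface text tells. Its arguments: {"type":"object","properties":{"motion":{"type":"array"}},"required":["motion"]}

```bash
mkdir -p pics; python3 - <<'E'
from cell import monitor, cams, ctrl
import cv2,pickle
d={n:cams.get_image(n) for n in("scene","side","wrist")}
pickle.dump(d,open("im0.pkl","wb"))
for n in d: cv2.imwrite(f"pics/{n}0.png",d[n]["color"])
s=monitor.read_state();print(s)
for n in d: print(n,d[n]["K"],-d[n]["R"].T@d[n]["t"],d[n]["R"])
E
```

```text
{'clock': 0.15, 'qpos': array([-0.06578676,  0.62914492,  0.03846381,  1.51810688, -0.02698215,
        0.99630179, -0.01997951]), 'qd': array([-4.12012102e-04, -2.98630492e-03,  1.15941228e-03, -3.18849612e-03,
        2.19684919e-04,  4.14230314e-05,  3.83150999e-04]), 'tau': array([ 2.19518879e-03, -5.63800478e+01,  1.22790758e+00, -1.93650573e+01,
        1.11919764e-02,  7.40401709e-03, -1.44664841e-05]), 'eef_pos': array([6.49540601e+02, 1.05749633e-02, 2.30603383e+02]), 'tool_rot': array([-3.14015037e+00,  3.07045400e-05,  1.57080156e+00]), 'force': array([-0.46745293,  1.02949665,  0.24464239]), 'torque': array([ 0.00610712,  0.00294696, -0.03677611]), 'gripper_force': 0.0, 'width': 85.10749126138792}
scene [[509.46977128   0.         333.35621778]
 [  0.         509.46977128 195.73748047]
 [  0.           0.           1.        ]] [ 902.77397825 -697.67256208 1274.60037522] [[ 8.02660009e-01  5.96436434e-01  6.99961509e-04]
 [ 5.05347819e-01 -6.79452361e-01 -5.31947433e-01]
 [-3.16797239e-01  4.27326655e-01 -8.46777089e-01]]
side [[409.63146128   0.         318.39643654]
 [  0.         409.63146128 199.58131271]
 [  0.           0.           1.        ]] [292.07611596 814.50554669 581.37988855] [[-0.98847225 -0.15115443  0.00865749]
 [-0.079397    0.4688293  -0.87971314]
 [ 0.12891365 -0.8702594  -0.47542596]]
wrist [[313.00386008   0.         319.43042899]
 [  0.         313.00386008 198.47335918]
 [  0.           0.           1.        ]] [649.89561562  83.78365251 372.52439383] [[ 9.99996585e-01 -1.43341935e-03 -2.18542902e-03]
 [-6.50526434e-04 -9.46377240e-01  3.23062993e-01]
 [-2.53132503e-03 -3.23060468e-01 -9.46374940e-01]]
```

View pics/scene0.png

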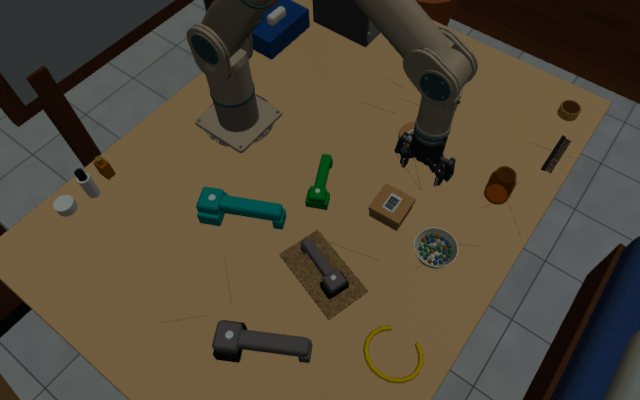

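View pics/side0.png

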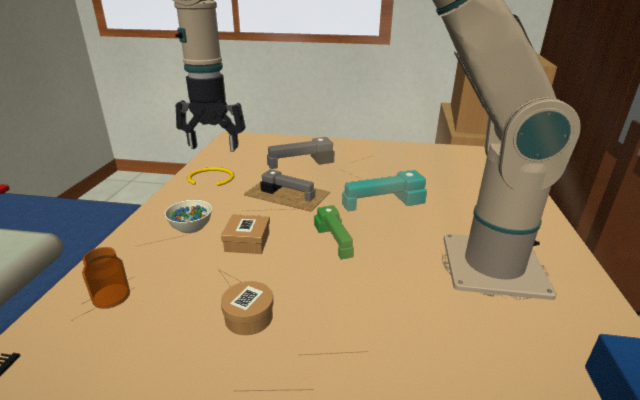

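Candidates for the scanner in the scene view are the turquoise one (240,207), the green one (320,183), the large grey one (262,342) and the small grey one on the mat (323,267). The small grey one fits the description. The round box is at (247,298) in the side view, and the square box is at (392,205) in the scene view. I'll check the choice in close crops.

```bash
python3 - <<'E'
import cv2,pickle,numpy as np
d=pickle.load(open("im0.pkl","rb"))
a=cv2.resize(d["scene"]["color"][225:325,272:372],(400,400),interpolation=cv2.INTER_CUBIC)
b=cv2.resize(d["side"]["color"][270:345,210:285],(300,300),interpolation=cv2.INTER_CUBIC)
c=cv2.resize(d["side"]["color"][160:220,235:335],(400,240),interpolation=cv2.INTER_CUBIC)
o=np.zeros((560,800,3),np.uint8);o[:400,:400]=a;o[:300,400:700]=b;o[300:540,400:]=c
cv2.imwrite("pics/crop.png",cv2.convertScaleAbs(o,alpha=1.6))
E
```

```text
(no output)
```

View pics/crop.png

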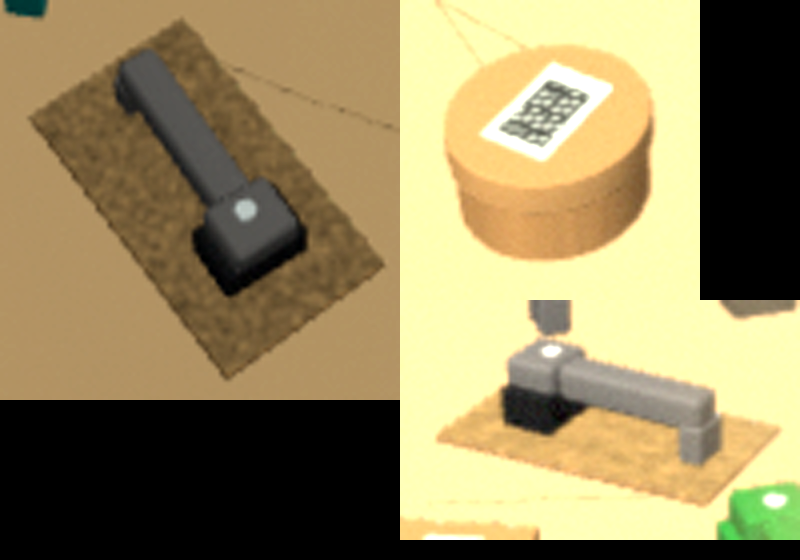

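View pics/wrist0.png

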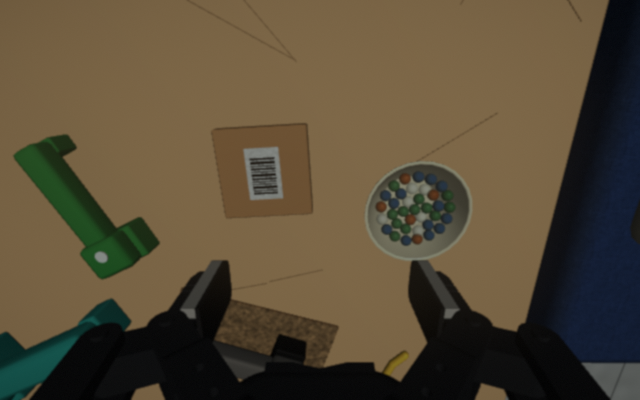

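The crop shows the small grey scanner alone on the cork mat. Its head dot is at (333,277) and its foot end at (306,240) in the scene view. The round lid's label centre is at (247,298) in the side view. The wrist view shows the square box at (264,172).

```bash
cat > h.py <<'E'
import numpy as np
def ray(c,p,z):
    C=-c["R"].T@c["t"]; r=c["R"].T@np.linalg.inv(c["K"])@np.array([p[0],p[1],1.])
    return C+r*(z-C[2])/r[2]
E
python3 - <<'E'
import pickle,numpy as np
from h import ray
np.set_printoptions(precision=1,suppress=True)
d=pickle.load(open("im0.pkl","rb"))
S,D=d["scene"],d["side"]
f=lambda x,y,ox,oy:((x+.5)/4-.5+ox,(y+.5)/4-.5+oy)
m=np.array([ray(S,f(*p,272,225),6) for p in[(30,118),(182,18),(385,263),(228,380)]])
print("mat scene",m[:,:2].tolist(),m.mean(0),[np.linalg.norm(m[i]-m[i-1]) for i in range(4)])
v=(m[2]+m[3]-m[0]-m[1]);print("yaw",np.arctan2(v[1],v[0]))
m=np.array([ray(D,f(*p,235,160),6) for p in[(437-400,437-300),(705-400,504-300),(780-400,430-300),(500-400,384-300)]])
print("mat side",m.mean(0),[np.linalg.norm(m[i]-m[i-1]) for i in range(4)])
a=ray(S,f(246,209,272,225),61);b=ray(S,f(143,72,272,225),58);c=ray(S,f(222,183,272,225),58)
print("dot,bar end,bar head-end",a,b,c,"yaw",np.arctan2(*(a-b)[1::-1]),np.arctan2(*(c-b)[1::-1]))
print("dot side",ray(D,f(551-400,351-300,235,160),61),"barfar",ray(D,f(705-400,391-300,235,160),58))
q=np.array([ray(D,f(*p,210,270),50) for p in[(152,62),(213,92),(145,160),(80,132)]])
print("label",q.mean(0),[np.linalg.norm(q[i]-q[i-1]) for i in range(4)])
e=np.array([ray(D,f(*p,210,270),50) for p in[(46,125),(253,125),(150,44)]]);print("lid",e, np.linalg.norm(e[0]-e[1]))
print("square scene",ray(S,(392,202),50),"wrist",ray(d["wrist"],(264,173),50))
E
```

```text
mat scene [[421.6105071651342, -298.0521398296122], [457.7985916184645, -174.21246307964986], [676.6476404527546, -239.46098293124373], [641.0761003264581, -364.2364127273623]] [ 549.3 -269.     6. ] [np.float64(229.22806233237588), np.float64(129.0187699287841), np.float64(228.36872710267775), np.float64(129.746839451922)]
yaw -0.29132785557516727
mat side [ 552.6 -258.4    6. ] [np.float64(99.4563699647858), np.float64(226.54120284675855), np.float64(126.98387467725482), np.float64(236.5634367186566)]
dot,bar end,bar head-end [ 594.4 -282.3   61. ] [ 480.1 -243.5   58. ] [ 570.5 -276.    58. ] yaw -0.32662474045215667 -0.3450592987795668
dot side [ 597.4 -286.6   61. ] barfar [ 471.5 -244.1   58. ]
label [511.2 248.   50. ] [np.float64(55.91034349512743), np.float64(38.95278356043757), np.float64(52.58535139471524), np.float64(37.52604054246666)]
lid [[555.1 265.2  50. ]
 [459.9 249.7  50. ]
 [524.9 201.3  50. ]] 96.46282483871921
square scene [589.6   2.2  50. ] wrist [590.3   2.3  50. ]
```

Request:
drive_tool([
  {"fingers": 1,"linear": [-0.0264,-0.0112,0],"twist": 0},
  {"fingers": 1,"linear": [-0.0264,-0.0112,0],"twist": 0},
  {"fingers": 1,"linear": [-0.0264,-0.0112,0],"twist": 0},
  {"fingers": 1,"linear": [-0.0264,-0.0112,0],"twist": 0},
  {"fingers": 1,"linear": [-0.0264,-0.0112,0],"twist": 0},
])

```text
clock: 0.57
eef_pos: [593.1, -133.1, 231.0]
tool_rot: [-3.141, -0.0, 1.571]
force: [-0.3, -0.6, 0.1]
width: 85.6
gripper_force: 0.0
```

Request:
drive_tool([
  {"fingers": 1,"linear": [-0.0264,-0.0112,0],"twist": 0},
  {"fingers": 1,"linear": [-0.0264,-0.0112,0],"twist": 0},
  {"fingers": 1,"linear": [-0.0264,-0.0112,0],"twist": 0},
  {"fingers": 1,"linear": [-0.0264,-0.0112,0],"twist": 0},
  {"fingers": 1,"linear": [-0.0264,-0.0112,0],"twist": 0},
])

```text
clock: 0.98
eef_pos: [537.1, -265.1, 231.1]
tool_rot: [-3.141, -0.0, 1.571]
force: [0.8, -0.1, 0.1]
width: 85.6
gripper_force: 0.0
```

Request:
drive_tool([
  {"fingers": 1,"linear": [0,0,0],"twist": -0.124},
  {"fingers": 1,"linear": [0,0,0],"twist": -0.124},
  {"fingers": 1,"linear": [0,0,0],"twist": -0.124},
  {"fingers": 1,"linear": [0,0,0],"twist": -0.124},
  {"fingers": 1,"linear": [0,0,0],"twist": -0.124},
])

```text
clock: 1.4
eef_pos: [537.7, -264.0, 231.0]
tool_rot: [-3.141, -0.001, 2.197]
force: [-0.2, -0.3, 0.1]
width: 85.4
gripper_force: 0.0
```

Request:
drive_tool([
  {"fingers": 1,"linear": [0,0,0],"twist": -0.124},
  {"fingers": 1,"linear": [0,0,0],"twist": -0.124},
  {"fingers": 1,"linear": [0,0,0],"twist": -0.124},
  {"fingers": 1,"linear": [0,0,0],"twist": -0.124},
  {"fingers": 1,"linear": [0,0,0],"twist": -0.124},
])

```text
clock: 1.82
eef_pos: [537.8, -264.0, 231.0]
tool_rot: [-3.142, -0.001, 2.817]
force: [0.5, 0.6, -0.2]
width: 85.5
gripper_force: 0.0
```

Request:
drive_tool([
  {"fingers": 1,"linear": [0,0,0.03],"twist": 0},
  {"fingers": 1,"linear": [0,0,0.03],"twist": 0},
  {"fingers": 1,"linear": [0,0,0],"twist": 0},
  {"fingers": 1,"linear": [0,0,0],"twist": 0},
])

```text
clock: 2.15
eef_pos: [536.7, -263.6, 170.1]
tool_rot: [3.141, -0.004, 2.811]
force: [0.4, 0.4, 1.1]
width: 85.4
gripper_force: 0.0
```

```bash
python3 - <<'E'
from cell import monitor, cams
import cv2,pickle
d={n:cams.get_image(n) for n in("scene","wrist")}
pickle.dump(d,open("im1.pkl","wb"))
s=monitor.read_state();print(s["clock"],s["eef_pos"],s["tool_rot"],s["qpos"])
cv2.imwrite("pics/wrist1.png",cv2.convertScaleAbs(d["wrist"]["color"],alpha=1.5))
E
```

```text
2.25 [ 538.96103256 -264.17625413  172.5700721 ] [-3.14157918e+00  1.84556853e-03  2.81082736e+00] [ 0.58693086  0.63609627 -0.28351684  1.71843129  0.22971413  0.81783361
  1.43848818]
```

View pics/wrist1.png

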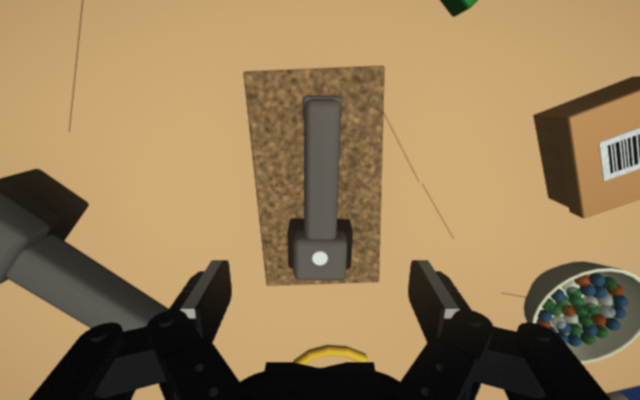

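The wrist view shows the scanner between the fingers. The dot is at (320,258) and the foot end of the bar at (322,98). The mat corners are (244,72), (384,66), (378,281) and (267,286).

```bash
python3 - <<'E'
import pickle,numpy as np
from h import ray
d=pickle.load(open("im1.pkl","rb"));W=d["wrist"]
a=ray(W,(320,258),61);b=ray(W,(322,98),58);c=ray(W,(320.5,238),58)
y=np.arctan2(*(a-b)[1::-1]);print(a,b,c,y,np.linalg.norm(a-b),"origin",a[:2]-60*np.array([np.cos(y),np.sin(y)]))
m=np.array([ray(W,p,6) for p in[(244,72),(384,66),(378,281),(267,286)]]);v=m[2]+m[3]-m[0]-m[1]
print(m.mean(0),np.arctan2(v[1],v[0]),[np.linalg.norm(m[i]-m[i-1]) for i in range(4)])
E
```

```text
[ 595.46683875 -282.79128249   61.        ] [ 464.57434544 -236.05705726   58.        ] [ 577.94933462 -276.27198157   58.        ] -0.3429352188992736 139.01774207939062 origin [ 538.96053386 -262.61611192]
[ 548.29309213 -267.93255626    6.        ] -0.2951260005636001 [np.float64(228.3448873148634), np.float64(127.57343475910227), np.float64(226.83018206429767), np.float64(127.2584382420841)]
```

Request:
drive_tool([
  {"fingers": 1,"linear": [0,0,0.025],"twist": 0.01},
  {"fingers": 1,"linear": [0,0,0.025],"twist": 0},
  {"fingers": 1,"linear": [0,0,0.025],"twist": 0},
  {"fingers": 1,"linear": [0,0,0.025],"twist": 0},
  {"fingers": 1,"linear": [0,0,0.02],"twist": 0},
])

```text
clock: 2.67
eef_pos: [539.2, -264.4, 51.7]
tool_rot: [-3.141, 0.003, 2.801]
force: [0.4, 0.2, 1.1]
width: 85.7
gripper_force: 0.0
```

Request:
drive_tool([
  {"fingers": 1,"linear": [0,0,0.017],"twist": 0},
  {"fingers": 1,"linear": [0,0,0.012],"twist": 0},
  {"fingers": 1,"linear": [0,0,0],"twist": 0},
  {"fingers": 1,"linear": [0,0,0],"twist": 0},
])

```text
clock: 3.0
eef_pos: [538.8, -264.2, 23.1]
tool_rot: [-3.142, 0.001, 2.801]
force: [0.2, 0.5, 0.7]
width: 85.3
gripper_force: 0.0
```

Request:
drive_tool([
  {"fingers": 0.6,"linear": [0,0,0],"twist": 0},
  {"fingers": 0.45,"linear": [0,0,0],"twist": 0},
  {"fingers": 0.3,"linear": [0,0,0],"twist": 0},
  {"fingers": 0.15,"linear": [0,0,0],"twist": 0},
  {"fingers": 0,"linear": [0,0,0],"twist": 0},
])

```text
clock: 3.42
eef_pos: [538.6, -264.1, 23.2]
tool_rot: [3.142, 0.001, 2.801]
force: [0.9, 0.1, -1.3]
width: 29.2
gripper_force: 59.3
```

Request:
drive_tool([
  {"fingers": 0,"linear": [0,0,0],"twist": 0},
  {"fingers": 0,"linear": [0,0,0],"twist": 0},
  {"fingers": 0,"linear": [0,0,0],"twist": 0},
  {"fingers": 0,"linear": [0,0,0],"twist": 0},
  {"fingers": 0,"linear": [0,0,0],"twist": 0},
])

```text
clock: 3.83
eef_pos: [538.5, -264.1, 23.2]
tool_rot: [-3.142, 0.001, 2.801]
force: [-0.8, 0.6, 6.0]
width: 29.2
gripper_force: 60.3
```

Request:
drive_tool([
  {"fingers": 0,"linear": [0,0,-0.006],"twist": 0},
  {"fingers": 0,"linear": [0,0,-0.012],"twist": 0},
  {"fingers": 0,"linear": [0,0,-0.018],"twist": 0},
  {"fingers": 0,"linear": [0,0,-0.018],"twist": 0},
  {"fingers": 0,"linear": [0,0,-0.018],"twist": 0},
])

```text
clock: 4.25
eef_pos: [537.6, -263.9, 95.4]
tool_rot: [3.142, -0.001, 2.801]
force: [-0.3, 0.5, -3.0]
width: 29.1
gripper_force: 59.4
```

Request:
drive_tool([
  {"fingers": 0,"linear": [0,0,-0.02],"twist": 0},
  {"fingers": 0,"linear": [0,0,-0.02],"twist": 0},
  {"fingers": 0,"linear": [0,0,-0.02],"twist": 0},
  {"fingers": 0,"linear": [0,0,-0.015],"twist": 0},
  {"fingers": 0,"linear": [0,0,0],"twist": 0},
])

```text
clock: 4.67
eef_pos: [539.9, -264.7, 173.2]
tool_rot: [-3.141, 0.006, 2.801]
force: [1.4, -0.7, -1.6]
width: 29.1
gripper_force: 59.4
```

```bash
python3 - <<'E'
from cell import monitor, cams
import cv2,pickle,numpy as np
d={n:cams.get_image(n) for n in("scene","side")}
pickle.dump(d,open("im2.pkl","wb"))
s=monitor.read_state();print(s["clock"],s["eef_pos"],s["tool_rot"],s["width"])
S=d["scene"];p=S["K"]@(S["R"]@np.array([511,248,50.])+S["t"]);p=(p/p[2])[:2];print(p)
x,y=int(p[0]),int(p[1]);print(x,y)
o=np.zeros((600,800,3),np.uint8)
o[:400,:400]=cv2.resize(S["color"][y-25:y+25,x-25:x+25],(400,400),interpolation=cv2.INTER_CUBIC)
o[:,400:]=cv2.resize(d["side"]["color"][90:240,220:320],(400,600))
cv2.imwrite("pics/c2.png",cv2.convertScaleAbs(o,alpha=1.4))
E
```

```text
4.7667 [ 537.80750665 -264.0586647   169.74161042] [-3.14138739e+00  6.11143249e-04  2.80064471e+00] 29.411234667214295
[414.31317477 134.18575297]
414 134
```

View pics/c2.png

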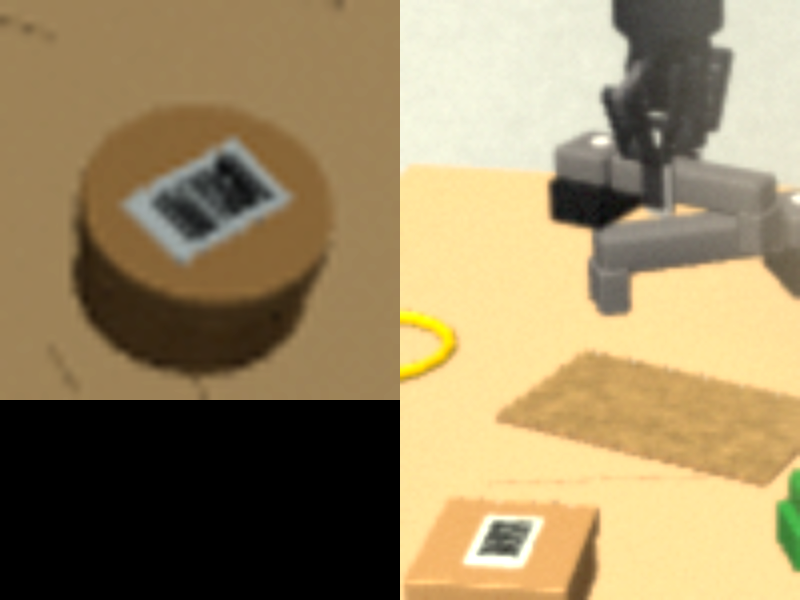

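The scanner is held level. In the scene view the label centre is at (415,134), within 2 mm of the side-view estimate of (511,248). I'll carry the scanner over.

Request:
drive_tool([
  {"fingers": 0,"linear": [0.0053,0.0098,0],"twist": 0},
  {"fingers": 0,"linear": [0.0107,0.0197,0],"twist": 0},
  {"fingers": 0,"linear": [0.0107,0.0197,0],"twist": 0},
  {"fingers": 0,"linear": [0.0107,0.0197,0],"twist": 0},
  {"fingers": 0,"linear": [0.0107,0.0197,0],"twist": 0},
])

```text
clock: 5.18
eef_pos: [520.7, -162.1, 167.8]
tool_rot: [3.141, -0.003, 2.801]
force: [-0.1, -0.4, -2.5]
width: 29.0
gripper_force: 59.5
```

Request:
drive_tool([
  {"fingers": 0,"linear": [0.0107,0.0197,0],"twist": 0},
  {"fingers": 0,"linear": [0.0107,0.0197,0],"twist": 0},
  {"fingers": 0,"linear": [0.0107,0.0197,0],"twist": 0},
  {"fingers": 0,"linear": [0.0107,0.0197,0],"twist": 0},
  {"fingers": 0,"linear": [0.0107,0.0197,0],"twist": 0},
])

```text
clock: 5.6
eef_pos: [502.9, -51.7, 168.1]
tool_rot: [-3.141, -0.003, 2.801]
force: [0.3, 0.1, -2.8]
width: 29.6
gripper_force: 59.5
```

Request:
drive_tool([
  {"fingers": 0,"linear": [0.0107,0.0197,0],"twist": 0},
  {"fingers": 0,"linear": [0.0107,0.0197,0],"twist": 0},
  {"fingers": 0,"linear": [0.0107,0.0197,0],"twist": 0},
  {"fingers": 0,"linear": [0.0107,0.0197,0],"twist": 0},
  {"fingers": 0,"linear": [0.0107,0.0197,0],"twist": 0},
])

```text
clock: 6.02
eef_pos: [485.3, 58.7, 168.1]
tool_rot: [-3.141, -0.003, 2.801]
force: [-0.7, -0.1, -2.0]
width: 29.4
gripper_force: 59.5
```

Request:
drive_tool([
  {"fingers": 0,"linear": [0.0107,0.0197,0],"twist": 0},
  {"fingers": 0,"linear": [0.0107,0.0197,0],"twist": 0},
  {"fingers": 0,"linear": [0.0107,0.0197,0],"twist": 0},
  {"fingers": 0,"linear": [0.0107,0.0197,0],"twist": 0},
  {"fingers": 0,"linear": [0.0107,0.0197,0],"twist": 0},
])

```text
clock: 6.43
eef_pos: [467.7, 169.0, 168.1]
tool_rot: [-3.14, -0.003, 2.802]
force: [0.2, 0.3, -2.0]
width: 29.2
gripper_force: 59.5
```

Request:
drive_tool([
  {"fingers": 0,"linear": [0.0107,0.0197,0],"twist": 0},
  {"fingers": 0,"linear": [0.0107,0.0197,0],"twist": 0},
  {"fingers": 0,"linear": [0.0107,0.0197,0],"twist": 0},
  {"fingers": 0,"linear": [0.0107,0.0197,0],"twist": 0},
  {"fingers": 0,"linear": [0.0053,0.0098,0],"twist": 0},
])

```text
clock: 6.85
eef_pos: [451.6, 270.9, 168.3]
tool_rot: [3.141, -0.003, 2.805]
force: [0.2, 0.1, -2.9]
width: 29.3
gripper_force: 59.5
```

Request:
drive_tool([
  {"fingers": 0,"linear": [0,0,0.011],"twist": 0},
  {"fingers": 0,"linear": [0,0,0.011],"twist": 0},
  {"fingers": 0,"linear": [0,0,0.011],"twist": 0},
  {"fingers": 0,"linear": [0,0,0],"twist": 0},
  {"fingers": 0,"linear": [0,0,0],"twist": 0},
])

```text
clock: 7.27
eef_pos: [452.9, 266.5, 135.3]
tool_rot: [-3.139, -0.002, 2.801]
force: [0.7, 0.8, -1.9]
width: 29.6
gripper_force: 59.5
```

```bash
python3 - <<'E'
from cell import monitor, cams
import cv2,pickle,numpy as np
d={n:cams.get_image(n) for n in("scene","side")}
pickle.dump(d,open("im3.pkl","wb"))
s=monitor.read_state();print(s["clock"],s["eef_pos"],s["tool_rot"],s["width"],s["qpos"])
o=np.hstack([cv2.resize(d["scene"]["color"][75:175,365:465],(400,400)),cv2.resize(d["side"]["color"][210:350,180:320],(400,400))])
cv2.imwrite("pics/c3.png",cv2.convertScaleAbs(o,alpha=1.4))
E
```

```text
7.3667 [454.02305522 267.20562752 136.46044678] [-3.14148714e+00 -1.02814604e-04  2.80050508e+00] 29.34861054798617 [-0.43110639  0.59547882 -0.22898914  1.94825198  0.22032481  0.6217691
  0.42789224]
```

View pics/c3.png

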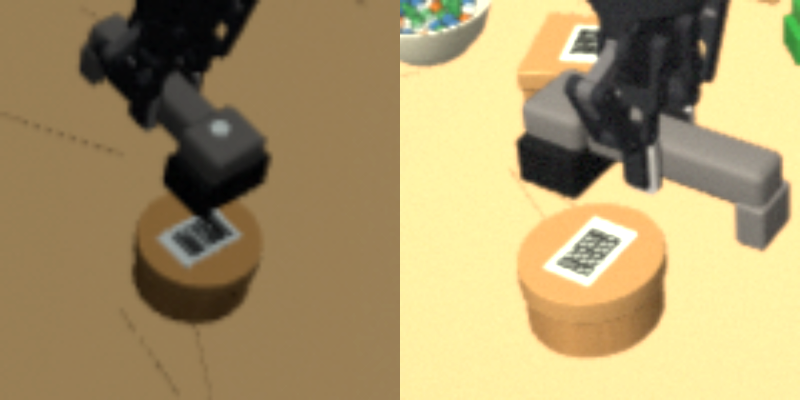

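The scanner is over the round box. The dot is at about (419.6,106.6) in the scene view. I'll check that position and hold still meanwhile.

```bash
python3 - <<'E'
import pickle
from h import ray
d=pickle.load(open("im3.pkl","rb"))
print("dot",ray(d["scene"],(419.6,106.6),174.5),"label",ray(d["scene"],(365+200/4,75+237/4),50),ray(d["side"],(180+591*.35-140,210+250*.35),50))
E
```

```text
dot [509.58993964 247.076728   174.5       ] label [512.82636669 249.04437709  50.        ] [510.57522156 248.66784937  50.        ]
```

Request:
drive_tool([
  {"fingers": 0,"linear": [0,0,0],"twist": 0},
  {"fingers": 0,"linear": [0,0,0],"twist": 0},
  {"fingers": 0,"linear": [0,0,0],"twist": 0},
  {"fingers": 0,"linear": [0,0,0],"twist": 0},
  {"fingers": 0,"linear": [0,0,0],"twist": 0},
])

```text
clock: 7.78
eef_pos: [454.2, 267.3, 136.5]
tool_rot: [3.141, 0.0, 2.801]
force: [0.6, -0.4, -2.9]
width: 29.6
gripper_force: 59.5
```

Request:
drive_tool([
  {"fingers": 0,"linear": [0,0,0],"twist": 0},
  {"fingers": 0,"linear": [0,0,0],"twist": 0},
  {"fingers": 0,"linear": [0,0,0],"twist": 0},
  {"fingers": 0,"linear": [0,0,0],"twist": 0},
  {"fingers": 0,"linear": [0,0,0],"twist": 0},
])

```text
clock: 8.2
eef_pos: [454.1, 267.3, 136.3]
tool_rot: [-3.142, -0.0, 2.801]
force: [-0.9, -0.3, -2.3]
width: 29.4
gripper_force: 59.5
```

Request:
drive_tool([
  {"fingers": 0,"linear": [0,0,0],"twist": 0},
  {"fingers": 0,"linear": [0,0,0],"twist": 0},
  {"fingers": 0,"linear": [0,0,0],"twist": 0},
  {"fingers": 0,"linear": [0,0,0],"twist": 0},
  {"fingers": 0,"linear": [0,0,0],"twist": 0},
])

```text
clock: 8.62
eef_pos: [454.1, 267.3, 136.3]
tool_rot: [-3.142, -0.0, 2.801]
force: [0.4, 0.1, -2.3]
width: 29.0
gripper_force: 59.5
```

Request:
drive_tool([
  {"fingers": 0,"linear": [0,0,0],"twist": 0},
  {"fingers": 0,"linear": [0,0,0],"twist": 0},
  {"fingers": 0,"linear": [0,0,0],"twist": 0},
  {"fingers": 0,"linear": [0,0,0],"twist": 0},
  {"fingers": 0,"linear": [0,0,0],"twist": 0},
])

```text
clock: 9.03
eef_pos: [454.1, 267.3, 136.3]
tool_rot: [-3.142, -0.0, 2.801]
force: [-0.0, -1.2, -1.8]
width: 29.4
gripper_force: 59.5
```

Request:
drive_tool([
  {"fingers": 0,"linear": [0,0,0],"twist": 0},
  {"fingers": 0,"linear": [0,0,0],"twist": 0},
  {"fingers": 0,"linear": [0,0,0],"twist": 0},
  {"fingers": 0,"linear": [0,0,0],"twist": 0},
  {"fingers": 0,"linear": [0,0,0],"twist": 0},
])

```text
clock: 9.45
eef_pos: [454.1, 267.3, 136.3]
tool_rot: [3.142, 0.0, 2.801]
force: [0.1, 0.1, -1.6]
width: 29.4
gripper_force: 59.5
```

The dot agrees with the label to within about 3 mm, and the scanner was held for 2 s. Now back to the mat centre.

Request:
drive_tool([
  {"fingers": 0,"linear": [0,0,-0.011],"twist": 0},
  {"fingers": 0,"linear": [0,0,-0.011],"twist": 0},
  {"fingers": 0,"linear": [0,0,-0.011],"twist": 0},
  {"fingers": 0,"linear": [-0.0056,-0.0099,0],"twist": 0},
  {"fingers": 0,"linear": [-0.0112,-0.0198,0],"twist": 0},
])

```text
clock: 9.87
eef_pos: [460.0, 236.4, 169.9]
tool_rot: [3.138, 0.001, 2.806]
force: [0.9, -0.1, -2.6]
width: 29.1
gripper_force: 59.6
```

Request:
drive_tool([
  {"fingers": 0,"linear": [-0.0112,-0.0198,0],"twist": 0},
  {"fingers": 0,"linear": [-0.0112,-0.0198,0],"twist": 0},
  {"fingers": 0,"linear": [-0.0112,-0.0198,0],"twist": 0},
  {"fingers": 0,"linear": [-0.0112,-0.0198,0],"twist": 0},
  {"fingers": 0,"linear": [-0.0112,-0.0198,0],"twist": 0},
])

```text
clock: 10.28
eef_pos: [479.3, 119.4, 168.8]
tool_rot: [-3.141, -0.001, 2.8]
force: [-0.4, 0.6, -1.9]
width: 29.2
gripper_force: 59.6
```

Request:
drive_tool([
  {"fingers": 0,"linear": [-0.0112,-0.0198,0],"twist": 0},
  {"fingers": 0,"linear": [-0.0112,-0.0198,0],"twist": 0},
  {"fingers": 0,"linear": [-0.0112,-0.0198,0],"twist": 0},
  {"fingers": 0,"linear": [-0.0112,-0.0198,0],"twist": 0},
  {"fingers": 0,"linear": [-0.0112,-0.0198,0],"twist": 0},
])

```text
clock: 10.7
eef_pos: [498.8, 7.4, 168.7]
tool_rot: [-3.141, -0.001, 2.8]
force: [-0.3, 1.2, -2.6]
width: 29.2
gripper_force: 59.6
```

Request:
drive_tool([
  {"fingers": 0,"linear": [-0.0112,-0.0198,0],"twist": 0},
  {"fingers": 0,"linear": [-0.0112,-0.0198,0],"twist": 0},
  {"fingers": 0,"linear": [-0.0112,-0.0198,0],"twist": 0},
  {"fingers": 0,"linear": [-0.0112,-0.0198,0],"twist": 0},
  {"fingers": 0,"linear": [-0.0112,-0.0198,0],"twist": 0},
])

```text
clock: 11.12
eef_pos: [518.1, -104.5, 168.6]
tool_rot: [-3.141, -0.001, 2.8]
force: [0.2, 0.2, -2.9]
width: 29.4
gripper_force: 59.6
```

Request:
drive_tool([
  {"fingers": 0,"linear": [-0.0112,-0.0198,0],"twist": 0},
  {"fingers": 0,"linear": [-0.0112,-0.0198,0],"twist": 0},
  {"fingers": 0,"linear": [-0.0112,-0.0198,0],"twist": 0},
  {"fingers": 0,"linear": [-0.0112,-0.0198,0],"twist": 0},
  {"fingers": 0,"linear": [-0.0112,-0.0198,0],"twist": 0},
])

```text
clock: 11.53
eef_pos: [537.6, -216.4, 168.5]
tool_rot: [-3.141, -0.001, 2.8]
force: [-0.1, -0.2, -2.6]
width: 29.3
gripper_force: 59.6
```

Request:
drive_tool([
  {"fingers": 0,"linear": [-0.0112,-0.0198,0],"twist": 0},
  {"fingers": 0,"linear": [-0.0112,-0.0198,0],"twist": 0},
  {"fingers": 0,"linear": [-0.0056,-0.0099,0],"twist": 0},
  {"fingers": 0,"linear": [0,0,0],"twist": -0.048},
  {"fingers": 0,"linear": [0,0,0],"twist": 0},
])

```text
clock: 11.95
eef_pos: [547.4, -271.4, 168.4]
tool_rot: [3.142, -0.002, 2.848]
force: [-0.6, 1.4, -2.1]
width: 29.0
gripper_force: 59.6
```

Request:
drive_tool([
  {"fingers": 0,"linear": [0,0,0.025],"twist": 0},
  {"fingers": 0,"linear": [0,0,0.025],"twist": 0},
  {"fingers": 0,"linear": [0,0,0.025],"twist": 0},
  {"fingers": 0,"linear": [0,0,0.025],"twist": 0},
  {"fingers": 0,"linear": [0,0,0],"twist": 0},
])

```text
clock: 12.37
eef_pos: [544.6, -267.9, 64.5]
tool_rot: [3.14, -0.01, 2.849]
force: [-1.2, 0.3, -2.7]
width: 29.1
gripper_force: 59.7
```

Request:
drive_tool([
  {"fingers": 0,"linear": [0,0,0.015],"twist": 0},
  {"fingers": 0,"linear": [0,0,0.015],"twist": 0},
  {"fingers": 0,"linear": [0,0,0],"twist": 0},
  {"fingers": 0,"linear": [0,0,0],"twist": 0},
  {"fingers": 0,"linear": [0,0,0],"twist": 0},
])

```text
clock: 12.78
eef_pos: [549.4, -270.3, 40.7]
tool_rot: [3.142, 0.002, 2.849]
force: [0.4, 0.3, -2.4]
width: 28.8
gripper_force: 59.8
```

Next, 17 mm down to 23.5, slowly.

Request:
drive_tool([
  {"fingers": 0,"linear": [0,0,0.006],"twist": 0},
  {"fingers": 0,"linear": [0,0,0.004],"twist": 0},
  {"fingers": 0,"linear": [0,0,0.002],"twist": 0},
  {"fingers": 0,"linear": [0,0,0.001],"twist": 0},
  {"fingers": 0,"linear": [0,0,0],"twist": 0},
])

```text
clock: 13.2
eef_pos: [548.4, -270.3, 26.0]
tool_rot: [3.141, -0.001, 2.849]
force: [0.2, 0.5, -0.9]
width: 29.5
gripper_force: 59.8
```

Request:
drive_tool([
  {"fingers": 0,"linear": [0,0,0.001],"twist": 0},
  {"fingers": 0,"linear": [0,0,0.001],"twist": 0},
  {"fingers": 0,"linear": [0,0,0.001],"twist": 0},
  {"fingers": 0,"linear": [0,0,0],"twist": 0},
  {"fingers": 0,"linear": [0,0,0],"twist": 0},
])

```text
clock: 13.62
eef_pos: [548.6, -270.3, 23.3]
tool_rot: [3.142, 0.0, 2.849]
force: [0.0, 0.8, -3.5]
width: 29.5
gripper_force: 60.0
```

Request:
drive_tool([
  {"fingers": 0,"linear": [0,0,0.0005],"twist": 0},
  {"fingers": 0,"linear": [0,0,0],"twist": 0},
  {"fingers": 0,"linear": [0,0,0],"twist": 0},
])

```text
clock: 13.87
eef_pos: [548.6, -270.4, 23.1]
tool_rot: [-3.142, 0.0, 2.849]
force: [-1.6, 0.0, 2.9]
width: 29.3
gripper_force: 60.4
```

The upward force shows contact, so I'll release slowly and rise.

Request:
drive_tool([
  {"fingers": 0.4,"linear": [0,0,0],"twist": 0},
  {"fingers": 0.5,"linear": [0,0,0],"twist": 0},
  {"fingers": 0.7,"linear": [0,0,0],"twist": 0},
  {"fingers": 1,"linear": [0,0,0],"twist": 0},
  {"fingers": 1,"linear": [0,0,0],"twist": 0},
])

```text
clock: 14.28
eef_pos: [548.7, -270.4, 22.8]
tool_rot: [3.142, 0.0, 2.849]
force: [-0.4, -0.5, 0.2]
width: 77.0
gripper_force: 0.0
```

Request:
drive_tool([
  {"fingers": 1,"linear": [0,0,0],"twist": 0},
  {"fingers": 1,"linear": [0,0,0],"twist": 0},
  {"fingers": 1,"linear": [0,0,-0.01],"twist": 0},
  {"fingers": 1,"linear": [0,0,-0.02],"twist": 0},
  {"fingers": 1,"linear": [0,0,-0.025],"twist": 0},
])

```text
clock: 14.7
eef_pos: [547.4, -269.8, 77.6]
tool_rot: [3.141, -0.003, 2.849]
force: [0.2, -0.4, 0.2]
width: 85.5
gripper_force: 0.0
```

Request:
drive_tool([
  {"fingers": 1,"linear": [0,0,-0.03],"twist": 0},
  {"fingers": 1,"linear": [0,0,-0.03],"twist": 0},
  {"fingers": 1,"linear": [0,0,-0.03],"twist": 0},
  {"fingers": 1,"linear": [0,0,-0.01],"twist": 0},
  {"fingers": 1,"linear": [0,0,0],"twist": 0},
])

```text
clock: 15.12
eef_pos: [550.6, -271.1, 181.7]
tool_rot: [-3.141, 0.007, 2.849]
force: [0.3, -0.7, -0.6]
width: 85.4
gripper_force: 0.0
```

```bash
python3 - <<'E'
from cell import monitor, cams
import cv2,pickle
d={n:cams.get_image(n) for n in("wrist","side")}
pickle.dump(d,open("im4.pkl","wb"))
s=monitor.read_state();print(s["clock"],s["eef_pos"],s["force"],s["width"])
cv2.imwrite("pics/w4.png",cv2.convertScaleAbs(d["wrist"]["color"],alpha=1.5))
E
```

```text
15.2167 [ 548.11434109 -270.36097273  177.71015723] [-1.05703173  0.40086126 -0.72275585] 85.00778335894651
```

View pics/w4.png

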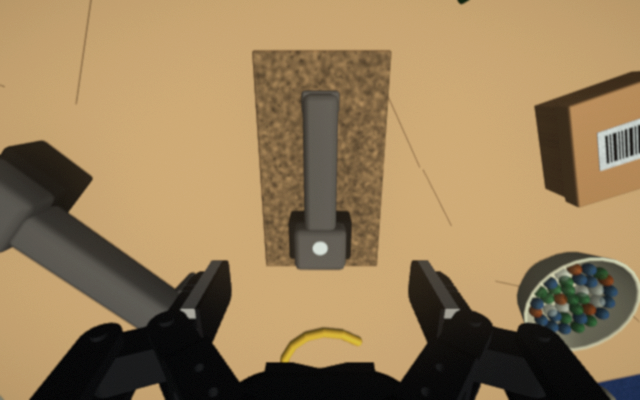

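The scanner is upright and aligned on the mat, with the dot at (320,248), the mat corners at (253,50) and (377,265), and the gripper clear. I'll hand the job in.

```bash
python3 - <<'E'
import pickle,numpy as np
from h import ray
W=pickle.load(open("im4.pkl","rb"))["wrist"]
m=np.array([ray(W,p,6) for p in[(253,50),(391,50),(377,265),(267,265)]]).mean(0)
a=ray(W,(320,248),61);print(m,a-60*np.array([np.cos(.293),-np.sin(.293),0]))
from cell import ctrl
print(ctrl.finish_job())
E
```

```text
[ 546.59369555 -266.84889589    6.        ] [ 547.48015583 -269.44939927   61.        ]
the job is handed in; nothing more can be done
None
```

I held the scanner still for over two seconds about 7 cm above the round box's label, then laid it upright on its mat within about 3 mm of centre, let go and handed the job in; no verdict was returned.

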